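# Load the cure stand and index its lamp

### The arm

A 7-joint arm with a two-finger parallel gripper is mounted at the origin on a cart in front of the work surface, level with it; the furniture and walls round the work are solid. World frame = base frame: x ahead of the robot, y to its left, z up, the work surface at z = 0. Lengths are in mm, angles in degrees, forces in N, time in s.
With the tool pointing down it reaches from about 400 to 875 mm from the base axis. Payload 19.3 kg.
Tool frame: the origin (TCP) lies midway between the tips of the shut fingers; the grasp point (between the pads) lies 19 mm behind it; z points along the fingers, y is the line along which they close (so a half turn about z gives the same grasp; the last joint's range is limited). The gripper opens to 85 mm and grips with 20 to 120 N. Pads are 22 mm wide; open, the fingers measure 114 mm over their backs; the gripper's body (76 mm by 85 mm) begins 54 mm behind the grasp point. The pads swing forward as they close: fully open they stand 13 mm farther back than shut.
Start: joints at [70.52, 29.874, -2.08, 91.645, 1.215, 58.505, -6.463], TCP at [166.559, -602.389, 231.291] pointing down, gripper open.
Joint ranges: [-166.77, 166.77], [-17.47, 122.26], [-85.68, 81.53], [9.62, 139.38], [-72.42, 252.41], [9.2, 110.78], [-144.41, 144.41]. Speed limits (degrees/s): [108.29, 108.29, 136.94, 136.94, 172.46, 172.46, 172.46].

### API

Orientations are given as a 3x3 rotation matrix whose columns are the frame's x, y, z axes.
In Python, from rig import bot, imaging gives the robot as it stands.
- The arm moves only by the tool arm_command, never from a script. Its argument "rows" is a list that holds one entry, the list of rows, each a list of 7 numbers: the turn, a rotation vector about the tool's x, y, z in degrees, then the shift along the tool's x, y, z in cm, then the opening, from -1 (shut) to 1 (fully open). In form: [[[wx, wy, wz, x, y, z, gripper], ...]]. A call has exactly 5 rows; each row shifts and turns the commanded pose from where the row before left it, along the tool's axes as they then stand; what a row does not reach is not made up. A row lasts 1/12 s, in which the tool goes at most 41.7 mm and 7.16 degrees, less where a joint would pass 70% of its speed; a pose out of reach is approached as far as the arm can. A call with a gripper value outside its range is refused whole. The fingers move at their own pace and stop on an object; "force" is the grip in N (left out, the last holds). Time passes only in rows, so rows that do not move let the fingers close, or fill a call up. It gives the time, the measured TCP pose, the force, the opening and the grip force at its end, in the units of the state.
- bot.state(): the state, without advancing time (a new reading comes with each control period).
- imaging.snapshot(name): name is "side" or "top" or "wrist"; returns a dict with "img" (480x640x3 uint8, red, green, blue), "K" (3x3 intrinsics, pixels), "k1" (the pictures are not rectified: a ray, as slopes to the right and down, at radius r is drawn at 1 + k1 r^2 times it, then the intrinsics apply), "xyz" and "orientation" of the camera in the world; the wrist camera has in their place "tool_from_camera" (4x4, takes a point from camera to tool coordinates, whose origin is the TCP and whose axes are the flange's). Camera axes: x right, y up, looking along -z (the intrinsics and any distortion apply to the point x, -y, -z); pixel columns grow to the right and rows downward; lengths in mm; the calibration is good to about 2 mm. A picture is of the moment at which its call begins: read the wrist's pose just before it. There is no depth.
- bot.finish_job(): hands the job in; it is judged then, once.
The state is a dict: "clock": time; "joint_pos": joint angles; "dq": joint speeds; "joint_torque": joint torques, N m; "tcp_pos": TCP position; "orientation": TCP orientation; "wrist_force": force on the tool from outside, world axes, zero at the start; "wrist_torque": the same for the moment, N m; "width": finger opening in mm; "gripper_force": force on a finger pad.
Only numpy, scipy, OpenCV 4.12 (cv2) and the standard library are available. Lean on these libraries where they do the work, as an engineer would, in place of code of your own. Each camera call takes 0.05 s, during which the arm holds its last target. There are 200 camera calls.

### The job

Stand the white plastic coupler upright and fully home in the round white nest of the cure stand. Then pull up the red sprung knob on the swing arm, swing the lamp over that nest and let the knob snap fully down into the notch there, so that the lamp is locked. Do not force the index pin against the notch plate, and leave the brass nut, the bottle and the syringe where they are.

Things in the scene. Friction and masses are not known exactly. Their poses are not given: they have to be found in the camera images.
- stand: bench cure stand screwed to the worktop: T-shaped aluminium base plate 10 mm thick, steel post at its back. Origin on the post axis at worktop height; its -x points from the post to the front (robot side), z up. The two nests sit on the base 155 mm from the post axis, 60 degrees to either side of the front, at (-0.0775, +-0.1342, 0.010); a round white and a square blue one, sides may be swapped
- round_nest: round white plastic nest, 64 mm across and 16 mm high, fixed on the stand's base. Origin at the centre of its underside, z up. Its round pocket is 36.4 mm in diameter and 10 mm deep; the pocket floor is 6 mm above the origin
- coupler: loose white plastic pipe coupler, 34 mm in diameter and 44 mm high, about 28 g, standing upright on the worktop to the left or right of the stand. Origin at the centre of its underside, z along its axis
- lamp_arm (a joint): angle (rad) of the grey swing arm with the black cure lamp about the post axis, anticlockwise from above: 0 parked with the lamp at the stand's front (-x), +1.05 over its -y nest, -1.05 over its +y nest, stops at +-1.3. Turns easily (under 0.4 N m) once the pin is out. Arm top 102 mm above the worktop; lamp 58 mm across, from 78 to 132 mm high
- plunger (a joint): how far (m) the sprung knob and its index pin are pulled up: 0 fully down in a slot or notch, 0.007 with the pin tip resting on the notch plate, 0.012 upper stop. The spring pushes down with about 7 N at 0 and 11 N at 0.012. Steel pin 8 mm thick, hardly any bevel at its tip, 75 mm from the post axis
- knob (a point): centre of the red knob's head on its vertical axis, 75 mm from the post axis; round, 28 mm in diameter, 25 mm high; with the pin down its underside is 117 mm and its centre 130 mm above the worktop. It rises with the plunger and goes round with the arm. Below it a 19 mm collar stands 5.5 mm proud of the arm
- notch_plate: clamp ring of the flat steel notch plate under the pin (top 66 mm up), origin as the stand's. Plate: a long park slot in front, where the arm is loose by 0.2 rad either way, and one notch 10 mm wide per side, 1.05 rad from the slot's middle. Its setting is not measured: by hand it was turned up to 0.16 rad either way, so let the knob down short of the notch and push it along till it drops in
- union: loose hexagonal brass nut, 33 mm across and 19 mm high, lying in the blue square nest on the other side of the stand; leave it. Origin at the centre of its underside
- dropper: loose brown dropper bottle with black cap, 33 mm across and 102 mm high, standing on the worktop on the other side from the coupler; leave it. Origin at the centre of its underside
- syringe: loose dispensing syringe, 145 mm long and 25 mm thick, with brown filling, lying to the right behind the stand; leave it. Origin at the middle of its underside, long along its y
Not all that is in view belongs to the job. Of the things that look like the coupler, the smaller one is meant.

How it is judged (in metres and radians):
On the way, in this order (a step that is already met when the one before it is completed fails the run):
1. the coupler stands home in the round nest, let go (horizontal distance between coupler and round_nest below 0.003 m and z of coupler in the frame of round_nest below 0.0085 m and angle between coupler's own z axis and vertical below 0.08 rad and contact force between the fingers and coupler below 0.3 N), for 0.3 s.
2. the knob is pulled up and the arm swung out of the park slot (value of joint plunger above 0.006 m and (value of joint lamp_arm above 0.4 rad or value of joint lamp_arm below -0.4 rad)), for 0.1 s.
At the end, for the whole second after the job is handed in: The coupler stands upright in the round nest (within 3 mm of its centre, underside less than 2.5 mm above the pocket floor, tilt under 0.08 rad); the arm is turned over 0.85 rad towards that nest; the knob is down to within 2 mm, its pin in the notch; all at rest (horizontal distance between coupler and round_nest below 0.003 m and z of coupler in the frame of round_nest below 0.0085 m and angle between coupler's own z axis and vertical below 0.08 rad and value of joint plunger below 0.002 m and ((y of round_nest in the frame of stand above 0 m and value of joint lamp_arm below -0.85 rad) or (y of round_nest in the frame of stand below 0 m and value of joint lamp_arm above 0.85 rad)) and linear speed of coupler below 0.02 m/s and velocity of joint lamp_arm between -0.05 and 0.05 rad/s); the robot touches nothing.
It fails at once if the index pin is forced against the notch plate with more than 40 N (contact force between plunger and notch_plate above 40 N).
It fails at once if the brass nut is moved by more than 10 mm (distance of union from where it was at the start of the episode above 0.01 m).
It fails at once if the bottle is moved by more than 20 mm or knocked over (distance of dropper from where it was at the start of the episode above 0.02 m or angle between dropper's own z axis and vertical above 0.5 rad).
It fails at once if the syringe is moved by more than 20 mm (distance of syringe from where it was at the start of the episode above 0.02 m).
It also fails if it takes over 61 s, if anything falls off the work surface, if the arm or the gripper's body presses on something with over 40 N, if the wrist force passes 120 N, or if a joint passes its speed limit or range.

## Working session

There is one attempt and no reset: what is moved stays moved. The work goes in short steps, Python scripts to look and compute and a tool call to move; the robot and the scene stay as the last step left them, time stands still between calls to the robot, and variables do not carry over. Pictures are saved under pics/ and viewed, at most 10 in all, crops included, and the job is handed in when it is done.

Besides the shell and the picture viewer there is one more tool, called after "Call:" as name(argument=value, ...) on one line, values as JSON. arm_command: Moves the arm, as the interface text tells. Its arguments: {"type":"object","properties":{"rows":{"type":"array","items":{"type":"array","items":{"type":"array","items":{"type":"number"}}}},"force":{"type":"number"}},"required":["rows"]}

```bash
mkdir -p pics; ls
cat > h.py <<'E'
import numpy as np,cv2
from rig import bot,imaging
def snap(n):
    st=bot.state(); s=imaging.snapshot(n)
    if n=='wrist':
        T=np.array(s['tool_from_camera']);R=np.array(st['orientation']);p=np.array(st['tcp_pos'])
        s['xyz']=R@T[:3,3]+p; s['orientation']=R@T[:3,:3]
    s['xyz']=np.array(s['xyz']);s['orientation']=np.array(s['orientation']);s['K']=np.array(s['K'])
    return s
def ray(s,uv):
    K=s['K'];d=np.array([(uv[0]-K[0,2])/K[0,0],(uv[1]-K[1,2])/K[1,1]]);k=s['k1'];u=d.copy()
    for _ in range(20):u=d/(1+k*(u@u))
    v=s['orientation']@np.array([u[0],-u[1],-1]);return s['xyz'],v/np.linalg.norm(v)
def plane(s,uv,z):
    o,v=ray(s,uv);return o+v*(z-o[2])/v[2]
def tri(s1,a,s2,b):
    o,v=ray(s1,a);q,w=ray(s2,b);t=np.linalg.lstsq(np.c_[v,-w],q-o,rcond=None)[0]
    A=o+v*t[0];B=q+w*t[1];return (A+B)/2,np.linalg.norm(A-B)
def save(s,f,c=None,z=1):
    im=s['img'] if c is None else s['img'][c[1]:c[3],c[0]:c[2]]
    cv2.imwrite('pics/'+f,cv2.resize(im[:,:,::-1],None,fx=z,fy=z,interpolation=cv2.INTER_CUBIC))
def proj(s,P):
    c=s['orientation'].T@(np.array(P)-s['xyz']);u=np.array([c[0]/-c[2],-c[1]/-c[2]]);u=u*(1+s['k1']*(u@u))
    return u[0]*s['K'][0,0]+s['K'][0,2],u[1]*s['K'][1,1]+s['K'][1,2]
E
python3 - <<'E'
from h import *
import pickle
for n in('top','side'):
    s=snap(n);save(s,n+'0.png');pickle.dump(s,open(n+'.pkl','wb'));print(n,s['xyz'],s['orientation'],s['K'][0],s['k1'])
st=bot.state();print(st)
E
```

```text
pics
top [ 394.0290489   -36.26734675 1414.60624197] [[ 3.31382927e-03  9.98015022e-01 -6.28890644e-02]
 [-9.99993950e-01  3.37378292e-03  8.47155507e-04]
 [ 1.05764797e-03  6.28858766e-02  9.98020164e-01]] [535.14457967   0.         316.41876766] -0.08071009790132788
side [-42.45654604 779.36907479 668.72512422] [[-0.84226977  0.25763375 -0.47350446]
 [-0.53860746 -0.43805031  0.71973184]
 [-0.02199156  0.86124142  0.50772   ]] [545.19921361   0.         314.56147848] -0.04825462223290205
{'clock': 0.1, 'joint_pos': array([70.51880922, 29.90669792, -2.08225341, 91.66920699,  1.21518119,
       58.5044334 , -6.4649651 ]), 'dq': array([-0.09782986, -0.10800273, -0.12088536, -0.1416653 , -0.07593045,
       -0.10234393, -0.05507694]), 'joint_torque': array([ 6.48585730e-03, -9.28494716e+01,  1.98554769e+00, -3.70534766e+01,
        1.81955541e-02,  5.36256703e-03,  3.90506068e-05]), 'tcp_pos': array([ 166.48939808, -602.11364392,  230.78089292]), 'orientation': array([[ 9.63828989e-01,  2.66521228e-01, -3.38458854e-04],
       [ 2.66521433e-01, -9.63828515e-01,  9.58920717e-04],
       [-7.06435675e-05, -1.01444212e-03, -9.99999483e-01]]), 'wrist_force': array([-0.11222352,  0.29463767, -0.18431378]), 'wrist_torque': array([-0.00951481, -0.0089612 , -0.00850866]), 'gripper_force': 0.0, 'width': 85.41292567700567}
```

View pics/top0.png

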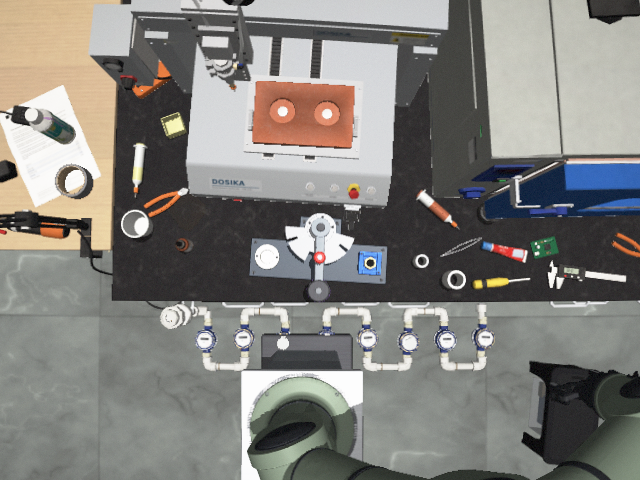

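View pics/side0.png

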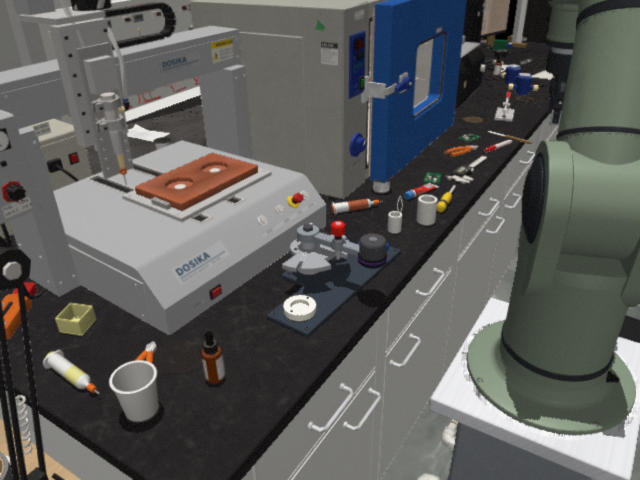

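Top view: the couplers are a small white ring at (421,261) and a bigger one at (454,279). The side view has them at (395,222) and (427,209). The other lookalikes are the white cup at (137,223) and the round nest at (266,257), and there are pipe fittings below the bench edge. By the description I choose the smaller ring, (421,261). I'll measure it and check it in a close crop.

```bash
cat > m.py <<'E'
from h import *
import pickle
t=pickle.load(open('top.pkl','rb'));s=pickle.load(open('side.pkl','rb'))
def white(s,box,th=150,sat=45):
    x0,y0,x1,y1=box;h=cv2.cvtColor(s['img'][y0:y1,x0:x1],cv2.COLOR_RGB2HSV)
    m=((h[...,2]>th)&(h[...,1]<sat)).astype(np.uint8)
    c=max(cv2.findContours(m,cv2.RETR_EXTERNAL,cv2.CHAIN_APPROX_NONE)[0],key=cv2.contourArea)+[x0,y0]
    return c
def red(s,box):
    x0,y0,x1,y1=box;h=cv2.cvtColor(s['img'][y0:y1,x0:x1],cv2.COLOR_RGB2HSV)
    m=(((h[...,0]<8)|(h[...,0]>172))&(h[...,1]>150)&(h[...,2]>90)).astype(np.uint8)
    c=max(cv2.findContours(m,cv2.RETR_EXTERNAL,cv2.CHAIN_APPROX_NONE)[0],key=cv2.contourArea)+[x0,y0]
    return c
E
python3 - <<'E'
from m import *
def cen(c): 
    (e,ax,a)=cv2.fitEllipse(c);return np.array(e),ax
for nm,bt in(('coupler',(408,248,434,274)),('nest',(250,244,282,272))):
    e,ax=cen(white(t,bt));print(nm,'top',e,ax)
    for z in(0,26,44):print(z,plane(t,e,z))
ns=white(s,(275,285,325,325));e,ax=cen(ns);print('nest side',e,ax,tri(t,cen(white(t,(250,244,282,272)))[0],s,e))
cs=white(s,(382,200,408,240),120);print('coupler side bbox',cv2.boundingRect(cs))
kt=red(t,(308,246,332,270));ks=red(s,(325,215,350,245))
mt,ms=cen(kt),cen(ks);print('knob',mt,ms,tri(t,mt[0],s,ms[0]))
print('post@126',plane(t,(321,226),126))
save(s,'c1.png',(270,190,470,330),4)
a=t['img'][190:310,230:480];cv2.imwrite('pics/c2.png',cv2.resize(a[:,:,::-1],None,fx=3.2,fy=3.2,interpolation=cv2.INTER_CUBIC))
E
```

```text
coupler top [421.51867676 260.54592896] (12.843860626220703, 13.257844924926758)
0 [ 440.30775319 -316.39704846    0.        ]
26 [ 439.45716575 -311.24835617   26.        ]
44 [ 438.86829752 -307.6838769    44.        ]
nest top [266.58755493 256.07107544] (23.710718154907227, 24.718891143798828)
0 [450.88454519  94.30965049   0.        ]
26 [449.83955976  91.909688    26.        ]
44 [449.11610832  90.2481755   44.        ]
nest side [299.15167236 306.21942139] (23.147119522094727, 31.097637176513672) (array([449.73331518,  92.09044949,  22.30139375]), np.float64(0.6005224925152057))
coupler side bbox (388, 210, 14, 23)
knob (array([319.02709961, 256.97290039]), (10.342265129089355, 10.493821144104004)) (array([337.62081909, 227.97299194]), (14.493449211120605, 14.998527526855469)) (array([443.50343081, -43.91273942, 132.04423962]), np.float64(0.8098904730730464))
post@126 [519.03643499 -48.29411061 126.        ]
```

View pics/c1.png

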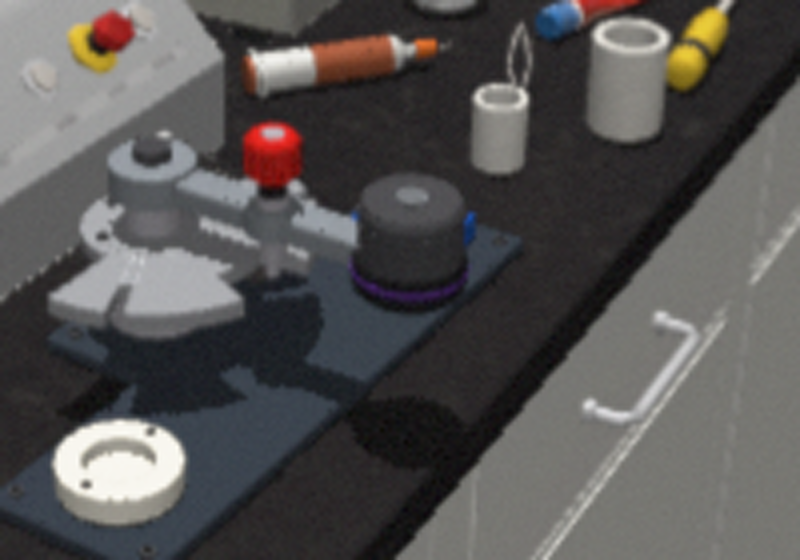

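View pics/c2.png

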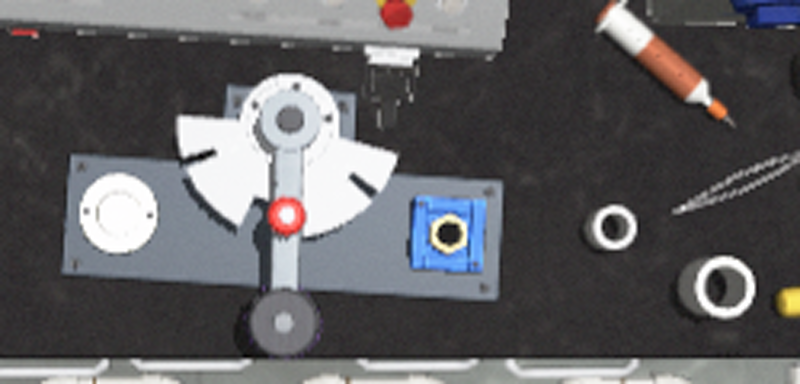

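The crops confirm it: the smaller coupler is at side (395,222), clear of the larger one. The round nest is on the +y side, with its notch at about top px (292,239). I'll move to above the coupler.

Call:
arm_command(rows=[[[0, 0, 0, 3.4, -2.1, 0, 1], [0, 0, 0, 3.4, -2.1, 0, 1], [0, 0, 0, 3.4, -2.1, 0, 1], [0, 0, 0, 3.4, -2.1, 0, 1], [0, 0, 0, 3.4, -2.1, 0, 1]]])

```text
clock: 0.52
tcp_pos: [303.2, -454.2, 231.1]
orientation: [[0.964, 0.266, -0.0], [0.266, -0.964, 0.0], [-0.0, -0.0, -1.0]]
wrist_force: [1.3, -0.8, 0.2]
width: 85.5
gripper_force: 0.0
```

Call:
arm_command(rows=[[[0, 0, 0, 3.4, -2.1, 0, 1], [0, 0, 0, 3.4, -2.1, 0, 1], [0, 0, 0, 3.4, -2.1, 0, 1], [0, 0, 0, 2.4, -1.5, 0, 1], [0, 0, 0, 0, 0, 0, 1]]])

```text
clock: 0.93
tcp_pos: [407.3, -342.1, 231.2]
orientation: [[0.962, 0.273, 0.001], [0.273, -0.962, 0.002], [0.002, -0.001, -1.0]]
wrist_force: [0.3, 0.4, -0.4]
width: 85.3
gripper_force: 0.0
```

Run:
```python
from m import *
w=snap('wrist');pickle.dump(w,open('w1.pkl','wb'));save(w,'w1.png')
st=bot.state();print(st['clock'],st['tcp_pos'],st['joint_pos'],st['orientation'].round(3),w['xyz'],proj(w,(439,-308,44)))
```

```text
0.9833 [ 405.10910724 -344.56125341  231.13859637] [ 39.75469689  21.56340591  -7.46907374 105.4753948    3.35402996
  53.18834512 -43.47181232] [[ 0.963  0.271  0.   ]
 [ 0.271 -0.963  0.001]
 [ 0.001 -0.001 -1.   ]] [ 480.36112903 -321.42658868  374.52510617] (np.float64(293.18417983708645), np.float64(172.2227991464819))
```

View pics/w1.png

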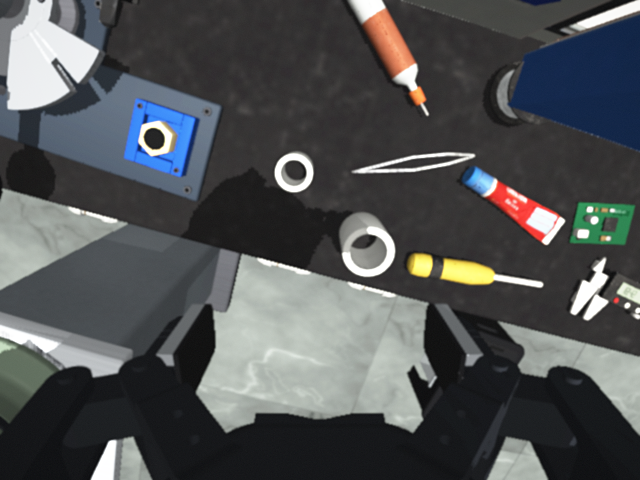

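The wrist view shows the small coupler at (293,172), right where predicted. The large one is at (366,250), the brass nut in the blue nest at (156,138), and the syringe at (390,50).

Run:
```python
from m import *
w=pickle.load(open('w1.pkl','rb'))
g=w['img'][172,268:322].min(1);print(g)
c=white(w,(265,145,325,200),215);e=cv2.fitEllipse(c);print('w',e)
ct=cv2.fitEllipse(white(t,(408,248,434,274),200));print('t',ct)
P=tri(t,ct[0],w,e[0]);print(P,plane(w,e[0],44),plane(t,ct[0],44))
r=[plane(w,q[0],44)[:2] for q in c.astype(float)];print(cv2.minEnclosingCircle(np.float32(r)))
```

```text
[ 57  54  54  53  48  56 137 255 255 255 255 255 244 163 133 140 135 111
  74  51  47  49  48  49  49  51  50  50  53  52  52  53  53  53  45  36
  22  38 150 255 255 255 255 255 255 147  56  43  48  50  49  49  49  49]
w ((293.5491027832031, 172.20745849609375), (37.211875915527344, 37.54513168334961), 9.284653663635254)
t ((421.74090576171875, 260.6861877441406), (12.063556671142578, 12.68350887298584), 176.22268676757812)
(array([ 438.74344822, -308.38809266,   42.67558331]), np.float64(0.46171752710035563)) [ 439.10311497 -308.31457621   44.        ] [ 438.50909947 -308.25583499   44.        ]
((438.93646240234375, -308.3958435058594), 17.32191276550293)
```

Call:
arm_command(rows=[[[0, 0, 0, 2.24, -1.4, 0, 1], [0, 0, 0, 2.24, -1.4, 0, 1], [0, 0, 0, 0, 0, 3.5, 1], [0, 0, 0, 0, 0, 3.5, 1], [0, 0, 0, 0, 0, 2.5, 1]]])

```text
clock: 1.4
tcp_pos: [437.7, -308.3, 134.1]
orientation: [[0.964, 0.266, -0.001], [0.266, -0.964, 0.0], [-0.001, -0.001, -1.0]]
wrist_force: [0.4, -0.4, -1.0]
width: 85.6
gripper_force: 0.0
```

Call:
arm_command(rows=[[[0, 0, 0, 0, 0, 3.0, 1], [0, 0, 0, 0, 0, 3.0, 1], [0, 0, 0, 0, 0, 2.0, 1], [0, 0, 0, 0, 0, 1.0, 1], [0, 0, 0, 0, 0, 0, 1]]])

```text
clock: 1.82
tcp_pos: [437.4, -308.2, 44.4]
orientation: [[0.964, 0.266, -0.003], [0.266, -0.964, 0.001], [-0.003, -0.002, -1.0]]
wrist_force: [0.0, 0.8, 0.1]
width: 85.2
gripper_force: 0.0
```

Call:
arm_command(rows=[[[0, 0, 0, 0, 0, 0.8, 1], [0, 0, 0, 0, 0, 0.8, 1], [0, 0, 0, 0, 0, 0.8, 1], [0, 0, 0, 0, 0, 0.4, 1], [0, 0, 0, 0, 0, 0, 1]]])

```text
clock: 2.23
tcp_pos: [438.5, -308.1, 17.7]
orientation: [[0.964, 0.266, -0.001], [0.266, -0.964, 0.0], [-0.001, -0.001, -1.0]]
wrist_force: [0.1, -0.3, -0.5]
width: 85.2
gripper_force: 0.0
```

Centred within half a millimetre, so close gently.

Call:
arm_command(rows=[[[0, 0, 0, 0, 0, 0, -0.3], [0, 0, 0, 0, 0, 0, -0.3], [0, 0, 0, 0, 0, 0, -0.3], [0, 0, 0, 0, 0, 0, -0.3], [0, 0, 0, 0, 0, 0, -0.3]]], force=25)

```text
clock: 2.65
tcp_pos: [438.9, -308.2, 18.7]
orientation: [[0.964, 0.266, 0.0], [0.266, -0.964, -0.0], [0.0, 0.0, -1.0]]
wrist_force: [-1.6, 0.1, 6.1]
width: 32.1
gripper_force: 24.3
```

Call:
arm_command(rows=[[[0, 0, 0, 0, 0, 0, -0.5], [0, 0, 0, 0, 0, 0, -0.5], [0, 0, 0, 0, 0, 0, -0.5], [0, 0, 0, 0, 0, 0, -0.5], [0, 0, 0, 0, 0, 0, -0.5]]])

```text
clock: 3.07
tcp_pos: [439.0, -308.3, 18.7]
orientation: [[0.964, 0.266, 0.0], [0.266, -0.964, -0.0], [0.0, 0.0, -1.0]]
wrist_force: [-1.2, 1.2, 6.7]
width: 32.2
gripper_force: 24.4
```

Call:
arm_command(rows=[[[0, 0, 0, 0, 0, -2.0, -0.5], [0, 0, 0, 0, 0, -3.7, -0.5], [0, 0, 0, 0, 0, -4.0, -0.5], [0, 0, 0, 0, 0, -4.0, -0.5], [0, 0, 0, 0, 0, -3.5, -0.5]]])

```text
clock: 3.48
tcp_pos: [438.7, -308.2, 193.0]
orientation: [[0.964, 0.266, 0.001], [0.266, -0.964, -0.0], [0.001, 0.001, -1.0]]
wrist_force: [-0.2, -0.4, -0.1]
width: 32.3
gripper_force: 25.2
```

Call:
arm_command(rows=[[[0, 0, 0, 0.58, -1.9, 0, -0.5], [0, 0, 0, 1.0, -3.3, 0, -0.5], [0, 0, 0, 1.0, -3.3, 0, -0.5], [0, 0, 0, 1.0, -3.3, 0, -0.5], [0, 0, 0, 1.0, -3.3, 0, -0.5]]])

```text
clock: 3.9
tcp_pos: [442.4, -149.1, 190.6]
orientation: [[0.964, 0.266, 0.001], [0.266, -0.964, -0.0], [0.0, 0.0, -1.0]]
wrist_force: [0.9, 0.6, -0.2]
width: 32.4
gripper_force: 25.2
```

Call:
arm_command(rows=[[[0, 0, 0, 1.0, -3.3, 0, -0.5], [0, 0, 0, 1.0, -3.3, 0, -0.5], [0, 0, 0, 1.0, -3.3, 0, -0.5], [0, 0, 0, 1.0, -3.3, 0, -0.5], [0, 0, 0, 1.0, -3.3, 0, -0.5]]])

```text
clock: 4.32
tcp_pos: [446.6, 23.5, 190.6]
orientation: [[0.964, 0.266, 0.001], [0.266, -0.964, -0.0], [0.001, 0.0, -1.0]]
wrist_force: [1.1, 0.4, 0.1]
width: 32.3
gripper_force: 25.2
```

Run:
```python
from m import *
w=snap('wrist');pickle.dump(w,open('w2.pkl','wb'))
st=bot.state();print(st['clock'],st['tcp_pos'],st['joint_pos'],st['width'],proj(w,(450,92,26)),proj(w,st['tcp_pos']))
save(w,'w2.png')
```

```text
4.3667 [446.98539767  30.03107449 190.7880017 ] [  1.49396259  17.73334998 -15.56341562 119.17709883   6.59653758
  43.78029973 -92.34510713] 32.94199311359931 (np.float64(243.80729146482548), np.float64(196.5363938977291)) (np.float64(305.4516780992507), np.float64(306.52607640474105))
```

View pics/w2.png

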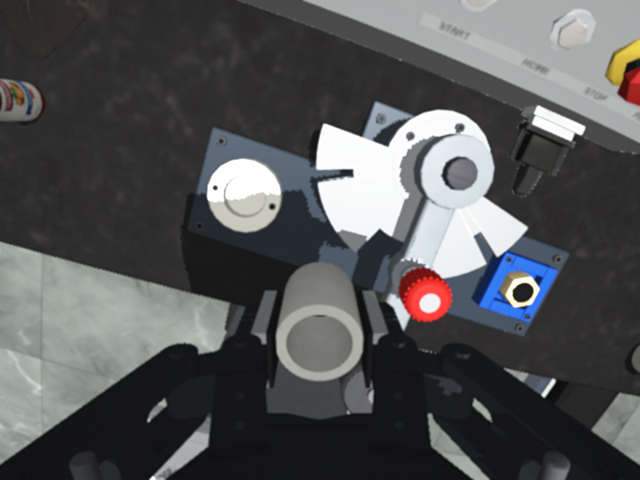

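The nest is clear and well in view at (245,195), with two small dark pin holes. The notch on its side is at (337,174), the post at (460,173) and the knob at (427,296). The coupler sits upright in the fingers. I'll measure nest and notch from a settled view.

Run:
```python
from m import *
snap('wrist');snap('wrist');w=snap('wrist');pickle.dump(w,open('w3.pkl','wb'));st=bot.state();print(st['clock'],st['tcp_pos'])
c0=proj(w,(450,92,26));b=[int(c0[0])-60,int(c0[1])-55,int(c0[0])+60,int(c0[1])+55];b[0]=max(b[0],0)
c=white(w,b,120,60);e=cv2.fitEllipse(c);print('nest',e)
r=np.float32([plane(w,q[0],26)[:2] for q in c.astype(float)]);print('enc',cv2.minEnclosingCircle(r),plane(w,e[0],26))
nt=cv2.fitEllipse(white(t,(250,244,282,272)))[0];print('tri',tri(t,nt,w,e[0]))
k=red(w,[int(v) for v in (np.array(proj(w,(443.5,-44,132))).repeat(2).reshape(2,2).T+[[-45,-45],[45,45]]).clip(0,639).ravel()]);ke=cv2.fitEllipse(k);print('knob',ke)
im=w['img'];g=cv2.cvtColor(im,cv2.COLOR_RGB2GRAY)
p=proj(w,(519,-48,126));print('post pred',p)
n=plane(t,(292.5,239),66);q=proj(w,n);print('notch approx',n,q)
x,y=int(q[0]),int(q[1]);save(w,'n3.png',(max(x-80,0),max(y-80,0),x+180,y+100),3);print('crop org',max(x-80,0),max(y-80,0))
```

```text
4.5167 [446.8557006   22.5752435  190.42488731]
nest ((248.68386840820312, 185.19320678710938), (85.70668029785156, 93.92202758789062), 82.03309631347656)
enc ((464.6770324707031, 88.87492370605469), 46.35076904296875) [460.65593283  90.96759614  26.        ]
tri (array([451.83450183,  96.84038632, -18.6561811 ]), np.float64(1.65795668413509))
knob ((425.7289123535156, 296.14239501953125), (47.714290618896484, 55.12794876098633), 143.28900146484375)
post pred (np.float64(473.5521444763966), np.float64(178.94393536471807))
notch approx [491.62944847  23.07020317  66.        ] (np.float64(337.6363268349535), np.float64(177.43987489892936))
crop org 257 97
```

View pics/n3.png

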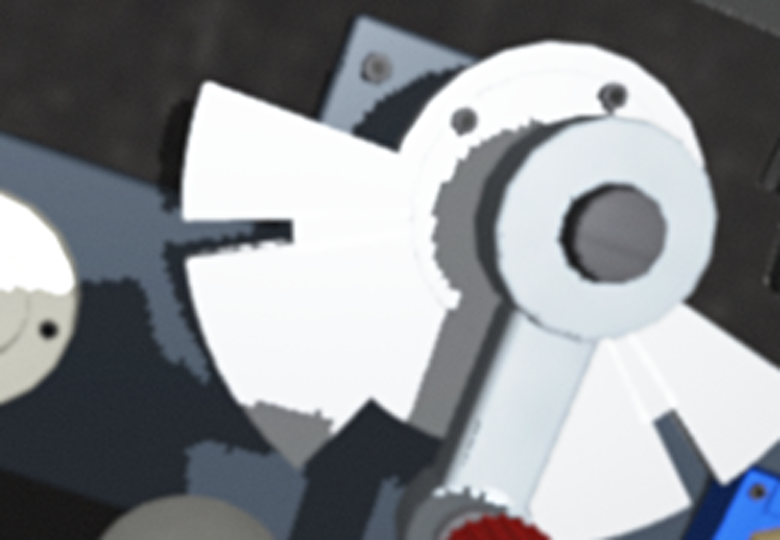

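The notch mouth is at n3 (186,238) and its inner end at (292,231). The post cap is at (618,233). Next I'll compute these and redo the nest with a stricter mask.

Run:
```python
from m import *
w=pickle.load(open('w3.pkl','rb'))
c=white(w,[190,135,310,245],165,60);e=cv2.fitEllipse(cv2.convexHull(c));print('nest',e)
r=np.float32([plane(w,q[0],26)[:2] for q in c.astype(float)]);print('enc',cv2.minEnclosingCircle(r),plane(w,e[0],26))
nt=cv2.fitEllipse(white(t,(250,244,282,272)))[0];print('tri',tri(t,nt,w,e[0]))
N=cv2.minEnclosingCircle(r)[0]
P=tri(t,(320.6,227.2),w,(257+618/3,97+233/3));print('post',P);P=P[0]
kt=cv2.fitEllipse(red(t,(308,246,332,270)))[0];
ks=cv2.fitEllipse(red(s,(325,215,350,245)))[0];print('knob',tri(t,kt,s,ks))
for q in((185,219),(187,258),(292,219),(292,243),(186,238.5),(292,231)):
    X=plane(w,(257+q[0]/3,97+q[1]/3),66);d=X-P;print(q,X,'r',np.hypot(*d[:2]),'az',np.rad2deg(np.arctan2(d[1],d[0])))
for q in ((365-20,185-14),(365+10,185+8)):pass
d=np.array(N)-P[:2];print('nest az',np.hypot(*d),np.rad2deg(np.arctan2(d[1],d[0])))
```

```text
nest ((244.90557861328125, 194.6279296875), (71.53765106201172, 74.7508316040039), 127.95262908935547)
enc ((451.17498779296875, 92.36162567138672), 32.199501037597656) [451.84907666  92.33383383  26.        ]
tri (array([450.21929264,  92.97488464,  19.06652293]), np.float64(0.8698194657831748))
post (array([518.59246155, -47.69400226, 109.41023275]), np.float64(1.8458178327924994))
knob (array([443.50343081, -43.91273942, 132.04423962]), np.float64(0.8098904730730464))
(185, 219) [493.0713328   37.96890704  66.        ] r 89.38379071414526 az 106.59011378974512
(187, 258) [484.03527016  34.9222167   66.        ] r 89.55243777489964 az 112.69886578403914
(292, 219) [500.17067519  12.84531326  66.        ] r 63.28009905635225 az 106.92472155233469
(292, 243) [494.58626304  11.11931951  66.        ] r 63.524045718772804 az 112.20411407440264
(186, 238.5) [488.57379503  36.4525307   66.        ] r 89.34069257100747 az 109.63349087078775
(292, 231) [497.38614557  11.98493847  66.        ] r 63.33469668177438 az 109.56216177968025
nest az 155.43710844741113 115.70440159648719
```

Geometry is consistent: the nest is 155.4 mm from the post, and the notch is at azimuth 109.6°, about −1.15 rad from the front. I'll rotate the tool so the fingers close clear of the notch plate.

Call:
arm_command(rows=[[[0, 0, -7, 0, 0, 0, -0.5], [0, 0, -7, 0, 0, 0, -0.5], [0, 0, -7, 0, 0, 0, -0.5], [0, 0, -7, 0, 0, 0, -0.5], [0, 0, -7, 0, 0, 0, -0.5]]])

```text
clock: 4.93
tcp_pos: [446.9, 20.6, 190.3]
orientation: [[0.633, 0.774, -0.0], [0.774, -0.633, -0.0], [-0.0, 0.0, -1.0]]
wrist_force: [0.3, -0.4, -1.4]
width: 32.3
gripper_force: 25.3
```

Call:
arm_command(rows=[[[0, 0, -7, 0, 0, 0, -0.5], [0, 0, -7, 0, 0, 0, -0.5], [0, 0, -7, 0, 0, 0, -0.5], [0, 0, -7, 0, 0, 0, -0.5], [0, 0, -7, 0, 0, 0, -0.5]]])

```text
clock: 5.35
tcp_pos: [446.9, 20.5, 190.3]
orientation: [[0.075, 0.997, 0.0], [0.997, -0.075, -0.0], [-0.0, 0.0, -1.0]]
wrist_force: [0.9, 0.8, -0.1]
width: 32.3
gripper_force: 25.3
```

Call:
arm_command(rows=[[[0, 0, -4.5, 0, 0, 0, -0.5], [0, 0, 0, 0, 0, 0, -0.5], [0, 0, 0, 0, 0, 0, -0.5], [0, 0, 0, 0, 0, 0, -0.5], [0, 0, 0, 0, 0, 0, -0.5]]])

```text
clock: 5.77
tcp_pos: [446.9, 21.6, 190.3]
orientation: [[0.004, 1.0, 0.0], [1.0, -0.004, -0.0], [-0.0, 0.0, -1.0]]
wrist_force: [0.8, 0.1, -1.0]
width: 32.2
gripper_force: 25.3
```

Run:
```python
from m import *
snap('wrist');w=snap('wrist');pickle.dump(w,open('w4.pkl','wb'));st=bot.state();print(st['clock'],st['tcp_pos'],w['xyz'])
c0=proj(w,(450.8,92.2,26));print(c0);b=[int(max(c0[0]-65,0)),int(max(c0[1]-60,0)),int(c0[0]+65),int(c0[1]+60)]
for th in(150,165,180):
    c=white(w,b,th,60)
    r=np.float32([plane(w,q[0],26)[:2] for q in c.astype(float)]);h=cv2.convexHull(r)
    print(th,cv2.minEnclosingCircle(r),cv2.fitEllipse(h))
    e=cv2.fitEllipse(cv2.convexHull(c))
    print(tri(pickle.load(open('w3.pkl','rb')),(244.9,194.6),w,e[0]))
save(w,'w4.png')
```

```text
5.8667 [446.9108477   21.81250748 190.33134433] [448.23714599  97.16469853 333.47526737]
(np.float64(322.195243256709), np.float64(136.51939563441908))
150 ((450.8785095214844, 92.45413970947266), 32.26874923706055) ((450.8199462890625, 92.72484588623047), (63.06464767456055, 64.31180572509766), 80.31061553955078)
(array([450.7753231 ,  93.2326642 ,  20.78581736]), np.float64(0.20981599418150695))
165 ((450.8415222167969, 92.44146728515625), 31.96920394897461) ((450.7682189941406, 92.6109390258789), (62.8199577331543, 63.83743667602539), 71.59697723388672)
(array([450.75027244,  93.19908465,  20.78346031]), np.float64(0.12606235485958933))
180 ((451.0997009277344, 92.68092346191406), 31.839065551757812) ((450.8343200683594, 92.88157653808594), (61.96099090576172, 63.269290924072266), 72.45084381103516)
(array([450.78862829,  93.2617366 ,  20.76292431]), np.float64(0.2727607789546349))
```

View pics/w4.png

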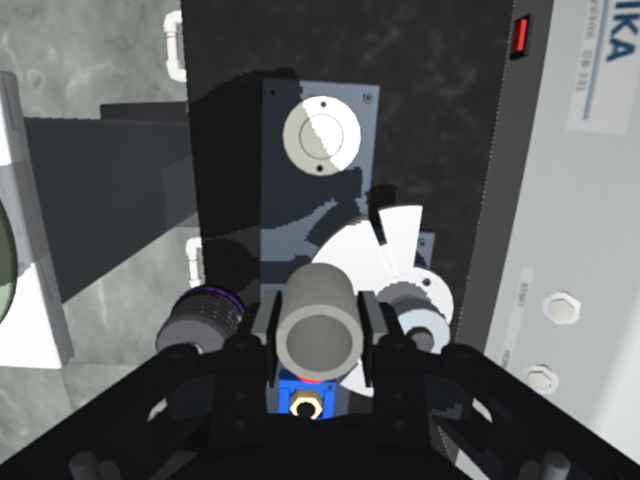

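The nest is fully visible at (322,136), and both wrist views agree on centre (450.9, 92.5). The path is clear, so move over it and down.

Call:
arm_command(rows=[[[0, 0, 0, 2.0, 0.1, 0, -0.5], [0, 0, 0, 3.0, 0.2, 0, -0.5], [0, 0, 0, 2.07, 0.1, 0, -0.5], [0, 0, 0, 0, 0, 2.0, -0.5], [0, 0, 0, 0, 0, 3.0, -0.5]]])

```text
clock: 6.28
tcp_pos: [452.4, 94.3, 141.5]
orientation: [[-0.0, 1.0, 0.004], [1.0, 0.0, 0.001], [0.001, 0.004, -1.0]]
wrist_force: [1.8, -0.4, -1.8]
width: 32.2
gripper_force: 25.3
```

Call:
arm_command(rows=[[[0, 0, 0, 0, 0, 3.0, -0.5], [0, 0, 0, 0, 0, 3.0, -0.5], [0, 0, 0, 0, 0, 1.8, -0.5], [0, 0, 0, 0, 0, 0.5, -0.5], [0, 0, 0, 0, 0, 0, -0.5]]])

```text
clock: 6.7
tcp_pos: [450.4, 92.7, 56.5]
orientation: [[0.001, 1.0, -0.002], [1.0, -0.001, -0.0], [-0.0, -0.002, -1.0]]
wrist_force: [0.1, -0.4, 0.3]
width: 32.1
gripper_force: 25.3
```

Call:
arm_command(rows=[[[0, 0, 0, 0, 0, 0, -0.5], [0, 0, 0, 0, 0, 0, -0.5], [0, 0, 0, 0, 0, 0, -0.5], [0, 0, 0, 0, 0, 0, -0.5], [0, 0, 0, 0, 0, 0, -0.5]]])

```text
clock: 7.12
tcp_pos: [451.4, 92.5, 57.9]
orientation: [[0.001, 1.0, 0.001], [1.0, -0.001, 0.0], [0.0, 0.001, -1.0]]
wrist_force: [-0.4, 0.6, -0.7]
width: 32.7
gripper_force: 25.3
```

Call:
arm_command(rows=[[[0, 0, 0, 0, -0.04, 0.4, -0.5], [0, 0, 0, 0, 0, 0.4, -0.5], [0, 0, 0, 0, 0, 0.4, -0.5], [0, 0, 0, 0, 0, 0.15, -0.5], [0, 0, 0, 0, 0, 0, -0.5]]])

```text
clock: 7.53
tcp_pos: [450.1, 92.6, 43.2]
orientation: [[0.001, 1.0, -0.001], [1.0, -0.001, -0.0], [-0.0, -0.001, -1.0]]
wrist_force: [-0.9, 0.0, -0.8]
width: 32.4
gripper_force: 25.2
```

Call:
arm_command(rows=[[[0, 0, 0, 0, 0, 0.1, -0.5], [0, 0, 0, 0, 0, 0.1, -0.5], [0, 0, 0, 0, 0, 0.1, -0.5], [0, 0, 0, 0, 0, 0, -0.5], [0, 0, 0, 0, 0, 0, -0.5]]])

```text
clock: 7.95
tcp_pos: [450.2, 92.6, 40.7]
orientation: [[0.001, 1.0, -0.001], [1.0, -0.001, -0.0], [-0.0, -0.001, -1.0]]
wrist_force: [-4.7, 1.6, -2.0]
width: 32.3
gripper_force: 25.2
```

It's entering the pocket with only light side contact. Continuing.

Call:
arm_command(rows=[[[0, 0, 0, 0, -0.03, 0.15, -0.5], [0, 0, 0, 0, 0, 0.15, -0.5], [0, 0, 0, 0, 0, 0.15, -0.5], [0, 0, 0, 0, 0, 0.1, -0.5], [0, 0, 0, 0, 0, 0, -0.5]]])

```text
clock: 8.37
tcp_pos: [450.0, 92.5, 35.1]
orientation: [[0.001, 1.0, -0.001], [1.0, -0.001, -0.0], [-0.0, -0.001, -1.0]]
wrist_force: [-5.6, 1.3, -0.7]
width: 32.2
gripper_force: 25.3
```

Call:
arm_command(rows=[[[0, 0, 0, 0, 0, 0.05, -0.5], [0, 0, 0, 0, 0, 0, 0.3], [0, 0, 0, 0, 0, 0, 0.3], [0, 0, 0, 0, 0, 0, 0.3], [0, 0, 0, 0, 0, 0, 0.3]]])

```text
clock: 8.78
tcp_pos: [450.7, 92.6, 34.9]
orientation: [[0.001, 1.0, 0.001], [1.0, -0.001, 0.0], [0.0, 0.001, -1.0]]
wrist_force: [-0.7, 1.0, 0.6]
width: 55.5
gripper_force: 0.0
```

Call:
arm_command(rows=[[[0, 0, 0, 0, 0, -0.5, 0.4], [0, 0, 0, 0, 0, -1.5, 0.4], [0, 0, 0, 0, 0, -3, 0.4], [0, 0, 0, 0, 0, -3, 0.4], [0, 0, 0, 0, 0, -3, 0.4]]])

```text
clock: 9.2
tcp_pos: [449.8, 92.7, 146.4]
orientation: [[0.0, 1.0, -0.001], [1.0, -0.0, 0.0], [0.0, -0.001, -1.0]]
wrist_force: [1.0, 0.4, 0.6]
width: 59.9
gripper_force: 0.0
```

Call:
arm_command(rows=[[[0, 0, 0, 0, 0, -4, 0.4], [0, 0, 0, 0, 0, -3, 0.4], [0, 0, 0, 0, 0, 0, 0.4], [0, 0, 0, 0, 0, 0, 0.4], [0, 0, 0, 0, 0, 0, 0.4]]])

```text
clock: 9.62
tcp_pos: [450.1, 92.3, 214.7]
orientation: [[0.001, 1.0, 0.0], [1.0, -0.001, -0.0], [-0.0, 0.0, -1.0]]
wrist_force: [-0.7, -0.3, -1.0]
width: 59.6
gripper_force: 0.0
```

Run:
```python
from m import *
w=snap('wrist');pickle.dump(w,open('w5.pkl','wb'));st=bot.state();print(st['clock'],st['tcp_pos'],st['width'],st['joint_pos'])
s2=snap('side');c=white(w,(250,120,400,330),120,60)
for z in (60,26):print(z,proj(w,(450.9,92.5,z)))
save(w,'w5.png');x,y=[int(v) for v in proj(s2,(450.9,92.5,40))]
a=cv2.resize(s2['img'][y-50:y+50,x-65:x+65],None,fx=4,fy=4,interpolation=cv2.INTER_CUBIC);b=cv2.resize(w['img'][100:420,180:460],None,fx=.95,fy=1.25)
cv2.imwrite('pics/w5.png',np.hstack([a,b])[:,:,::-1])
```

```text
9.6667 [449.85437938  92.35297161 214.25458892] 59.816496874196616 [  8.72053482  18.83702364 -33.97323317 115.43925994  13.68892871
  49.63862697 -32.82711547]
60 (np.float64(318.71704670893035), np.float64(222.3762632466973))
26 (np.float64(318.74764827313413), np.float64(213.48470374978112))
```

View pics/w5.png

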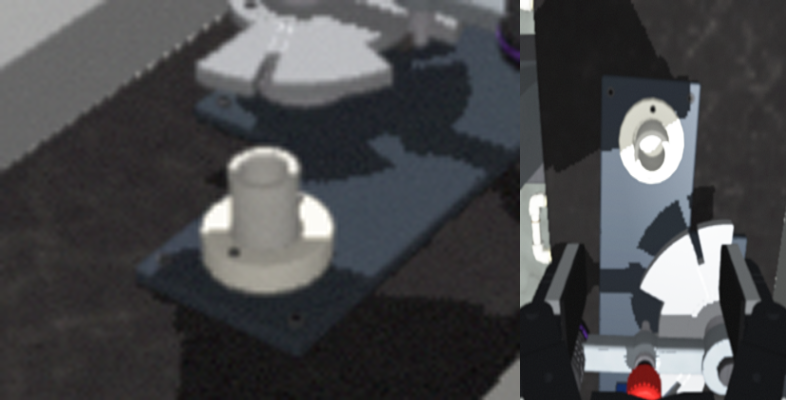

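The coupler stands upright and seated in the nest: left panel (265,230), right panel (652,145). Next I'll turn the tool so the fingers close across the arm, then go to the knob.

Call:
arm_command(rows=[[[0, 0, -7, 0, 0, 0, 0.4], [0, 0, -7, 0, 0, 0, 0.4], [0, 0, -7, 0, 0, 0, 0.4], [0, 0, -7, 0, 0, 0, 0.4], [0, 0, -7, 0, 0, 0, 0.4]]])

```text
clock: 10.13
tcp_pos: [449.8, 92.7, 213.9]
orientation: [[-0.578, 0.816, -0.002], [0.816, 0.578, 0.0], [0.001, -0.001, -1.0]]
wrist_force: [-0.1, -1.0, -0.7]
width: 59.6
gripper_force: 0.0
```

Call:
arm_command(rows=[[[0, 0, -7, 0, 0, 0, 0.4], [0, 0, -7, 0, 0, 0, 0.4], [0, 0, -7, 0, 0, 0, 0.4], [0, 0, -7, 0, 0, 0, 0.4], [0, 0, -7, 0, 0, 0, 0.4]]])

```text
clock: 10.55
tcp_pos: [449.8, 92.7, 213.9]
orientation: [[-0.942, 0.337, -0.002], [0.337, 0.942, 0.0], [0.002, -0.0, -1.0]]
wrist_force: [0.2, -0.5, 0.4]
width: 59.9
gripper_force: 0.0
```

Call:
arm_command(rows=[[[0, 0, -7, 0, 0, 0, 0.4], [0, 0, -7, 0, 0, 0, 0.4], [0, 0, -6, 0, 0, 0, 0.4], [0, 0, 0, 0, 0, 0, 0.4], [0, 0, 0, 0, 0, 0, 0.4]]])

```text
clock: 10.97
tcp_pos: [449.9, 92.5, 214.1]
orientation: [[-1.0, 0.004, -0.002], [0.004, 1.0, 0.001], [0.002, 0.001, -1.0]]
wrist_force: [-0.6, 0.1, -0.1]
width: 60.0
gripper_force: 0.0
```

Run:
```python
from m import *
w=snap('wrist');pickle.dump(w,open('w6.pkl','wb'));st=bot.state();print(st['clock'],st['tcp_pos'],st['orientation'].round(3),st['joint_pos'],st['width'])
w5=pickle.load(open('w5.pkl','rb'))
s2=snap('side')
# coupler rim height: bright rim in w5 and w6 near prediction
for n,v in(('w5',w5),('side',s2)):print(n,proj(v,(450.5,92.5,60)))
print('knob in w6',proj(w,(443.5,-44,132)))
w3=pickle.load(open('w3.pkl','rb'));kt=cv2.fitEllipse(red(t,(308,246,332,270)))[0]
k3=cv2.fitEllipse(red(w3,(380,250,470,340)))[0];print('knob t+w3',tri(t,kt,w3,k3))
```

```text
11.0167 [450.02560111  92.59626942 214.26986059] [[-1.     0.005 -0.001]
 [ 0.005  1.     0.   ]
 [ 0.001  0.    -1.   ]] [ 23.9510668   23.73245713 -54.40140873 114.76313061  23.97824821
  53.43828628  46.85061793] 59.83216459113443
w5 (np.float64(318.2450287049063), np.float64(222.37690872258156))
side (np.float64(297.8149076485366), np.float64(290.37976215759414))
knob in w6 (np.float64(113.19028905639027), np.float64(239.05026156335285))
knob t+w3 (array([444.05496142, -43.92703452, 132.83128535]), np.float64(0.633094562578205))
```

Call:
arm_command(rows=[[[0, 0, 0, 0.1, -2.5, 0, 0.4], [0, 0, 0, 0.2, -3.9, 0, 0.4], [0, 0, 0, 0.2, -3.9, 0, 0.4], [0, 0, 0, 0.1, -3.35, 0, 0.4], [0, 0, 0, 0, 0, 0, 0.4]]])

```text
clock: 11.48
tcp_pos: [443.4, -50.0, 214.2]
orientation: [[-1.0, 0.011, -0.002], [0.011, 1.0, -0.002], [0.002, -0.002, -1.0]]
wrist_force: [0.3, -0.6, -0.9]
width: 60.1
gripper_force: 0.0
```

Call:
arm_command(rows=[[[0, 0, 0, 0, 0, 0, 0.4], [0, 0, 0, 0, 0, 2.5, 0.4], [0, 0, 0, 0, 0, 2.5, 0.4], [0, 0, 0, 0, 0, 1.0, 0.4], [0, 0, 0, 0, 0, 0, 0.4]]])

```text
clock: 11.9
tcp_pos: [443.3, -42.8, 153.3]
orientation: [[-1.0, -0.0, -0.003], [-0.0, 1.0, 0.001], [0.003, 0.001, -1.0]]
wrist_force: [-0.6, 0.3, 0.4]
width: 59.9
gripper_force: 0.0
```

Run:
```python
from m import *
snap('wrist');w=snap('wrist');pickle.dump(w,open('w7.pkl','wb'));st=bot.state();print(st['clock'],st['tcp_pos'],st['joint_pos'],st['width'])
p=proj(w,(443.8,-43.9,142));print(p);b=[max(int(p[0]-90),0),max(int(p[1]-90),0),int(p[0]+90),int(p[1]+90)]
c=red(w,b);e=cv2.fitEllipse(c);print(e,cv2.boundingRect(c),plane(w,e[0],136))
kt=cv2.fitEllipse(red(t,(308,246,332,270)))[0];print(tri(t,kt,w,e[0]))
```

```text
12.0 [444.47335776 -42.95074875 155.39565732] [ 36.95849485  27.28677478 -49.83263443 119.99807914  29.36463881
  45.52675915  58.97667092] 59.89118213306645
(np.float64(315.6904738284645), np.float64(292.8730507246802))
((315.3615417480469, 284.6016540527344), (56.67692947387695, 63.68437957763672), 2.195772409439087) (287, 252, 58, 65) [442.21680357 -44.10011546 136.        ]
(array([443.84236081, -43.92355614, 132.34614029]), np.float64(0.4240254742647235))
```

Call:
arm_command(rows=[[[0, 0, 0, 0.05, -0.1, 1.0, 0.4], [0, 0, 0, 0, 0, 1.3, 0.4], [0, 0, 0, 0, 0, 1.3, 0.4], [0, 0, 0, 0, 0, 0.7, 0.4], [0, 0, 0, 0, 0, 0, 0.4]]])

```text
clock: 12.42
tcp_pos: [443.4, -44.8, 111.2]
orientation: [[-1.0, 0.001, -0.001], [0.001, 1.0, 0.0], [0.001, 0.0, -1.0]]
wrist_force: [0.7, 0.0, 1.0]
width: 60.0
gripper_force: 0.0
```

Call:
arm_command(rows=[[[0, 0, 0, 0, 0, 0, -0.5], [0, 0, 0, 0, 0, 0, -0.5], [0, 0, 0, 0, 0, 0, -0.5], [0, 0, 0, 0, 0, 0, -0.6], [0, 0, 0, 0, 0, 0, -0.6]]], force=50)

```text
clock: 12.83
tcp_pos: [444.1, -44.9, 112.6]
orientation: [[-1.0, 0.001, 0.001], [0.001, 1.0, -0.0], [-0.001, -0.0, -1.0]]
wrist_force: [-2.3, 1.6, 8.9]
width: 27.2
gripper_force: 48.5
```

Call:
arm_command(rows=[[[0, 0, 0, 0, 0, 0, -0.7], [0, 0, 0, 0, 0, 0, -0.7], [0, 0, 0, 0, 0, 0, -0.7], [0, 0, 0, 0, 0, 0, -0.7], [0, 0, 0, 0, 0, 0, -0.7]]])

```text
clock: 13.25
tcp_pos: [444.1, -44.9, 112.6]
orientation: [[-1.0, 0.001, 0.001], [0.001, 1.0, -0.0], [-0.001, -0.0, -1.0]]
wrist_force: [-2.4, 1.1, 9.5]
width: 26.7
gripper_force: 48.5
```

Call:
arm_command(rows=[[[0, 0, 0, 0, 0, -0.25, -0.7], [0, 0, 0, 0, 0, -0.25, -0.7], [0, 0, 0, 0, 0, -0.25, -0.7], [0, 0, 0, 0, 0, -0.2, -0.7], [0, 0, 0, 0, 0, 0, -0.7]]])

```text
clock: 13.67
tcp_pos: [444.0, -44.8, 121.7]
orientation: [[-1.0, 0.001, 0.001], [0.001, 1.0, 0.0], [-0.001, 0.0, -1.0]]
wrist_force: [5.2, 2.2, -11.8]
width: 26.5
gripper_force: 49.9
```

Call:
arm_command(rows=[[[0, 0, 0, 0, 0, 0, -0.7], [0, 0, 0, 0, 0, 0, -0.7], [0, 0, 0, 0, 0, 0, -0.7], [0, 0, 0, 0, 0, 0, -0.7], [0, 0, 0, 0, 0, 0, -0.7]]])

```text
clock: 14.08
tcp_pos: [444.0, -44.9, 121.3]
orientation: [[-1.0, 0.001, 0.001], [0.001, 1.0, 0.0], [-0.001, 0.0, -1.0]]
wrist_force: [6.3, 2.1, -11.2]
width: 27.0
gripper_force: 49.8
```

The knob is up about 9 mm with the expected spring load. Now swing the arm clockwise about the post, in small arc steps with the tool turning along.

Call:
arm_command(rows=[[[0, 0, 0, 0, 0, -0.1, -0.7], [0, 0, 2.86, -0.024, 0.372, 0, -0.7], [0, 0, 2.86, -0.024, 0.372, 0, -0.7], [0, 0, 2.86, -0.024, 0.372, 0, -0.7], [0, 0, 2.86, -0.024, 0.372, 0, -0.7]]])

```text
clock: 14.5
tcp_pos: [445.8, -30.4, 122.3]
orientation: [[-0.979, 0.202, 0.0], [0.202, 0.979, -0.0], [-0.0, -0.0, -1.0]]
wrist_force: [5.0, -1.5, -11.3]
width: 26.6
gripper_force: 50.1
```

```bash
cat > az.py <<'E'
from m import *
st=bot.state();d=st['tcp_pos'][:2]-np.array([518.6,-47.7]);R=st['orientation']
print(st['clock'],st['tcp_pos'],'r',np.hypot(*d),'az',np.rad2deg(np.arctan2(d[1],d[0])),'yaz',np.rad2deg(np.arctan2(R[1,1],R[0,1])),st['wrist_force'].round(1),st['width'],st['joint_pos'].round())
E
python3 az.py
```

```text
14.5 [445.82687999 -30.35347804 122.26019042] r 74.8119564032022 az 166.59290798991367 yaz 78.3645382326943 [  5.   -1.5 -11.3] 26.579515116601776 [ 31.  29. -44. 122.  32.  41.  44.]
```

Call:
arm_command(rows=[[[0, 0, 4.6, -0.047, 0.598, 0, -0.7], [0, 0, 4.6, -0.047, 0.598, 0, -0.7], [0, 0, 4.6, -0.047, 0.598, 0, -0.7], [0, 0, 4.6, -0.047, 0.598, 0, -0.7], [0, 0, 4.6, -0.047, 0.598, 0, -0.7]]])

```text
clock: 14.92
tcp_pos: [458.2, -3.5, 122.2]
orientation: [[-0.822, 0.57, -0.001], [0.57, 0.822, -0.001], [0.0, -0.001, -1.0]]
wrist_force: [4.0, -2.6, -11.5]
width: 26.5
gripper_force: 50.2
```

```bash
python3 az.py
```

```text
14.9167 [458.18778642  -3.45100752 122.15866457] r 74.88396947573099 az 143.77904694691168 yaz 55.28179866958462 [  4.   -2.6 -11.5] 26.521691229535797 [ 23.  29. -38. 120.  28.  40.  21.]
```

Call:
arm_command(rows=[[[0, 0, 4.6, -0.047, 0.598, 0, -0.7], [0, 0, 4.6, -0.047, 0.598, 0, -0.7], [0, 0, 4.6, -0.047, 0.598, 0, -0.7], [0, 0, 4.6, -0.047, 0.598, 0, -0.7], [0, 0, 4.6, -0.047, 0.598, 0, -0.7]]])

```text
clock: 15.33
tcp_pos: [480.1, 16.4, 122.0]
orientation: [[-0.534, 0.845, -0.002], [0.845, 0.534, -0.001], [0.0, -0.002, -1.0]]
wrist_force: [-0.4, -2.0, -11.4]
width: 26.3
gripper_force: 50.2
```

Call:
arm_command(rows=[[[0, 0, 0, 0, 0, 0, -0.7], [0, 0, 0, 0, 0, 0, -0.7], [0, 0, 0, 0, 0, 0, -0.7], [0, 0, 0, 0, 0, 0, -0.7], [0, 0, 0, 0, 0, 0, -0.7]]])

```text
clock: 15.75
tcp_pos: [480.3, 16.5, 122.2]
orientation: [[-0.538, 0.843, -0.001], [0.843, 0.538, 0.0], [0.0, -0.0, -1.0]]
wrist_force: [1.9, -0.2, -12.5]
width: 26.6
gripper_force: 50.4
```

```bash
python3 az.py
python3 - <<'E'
from m import *
a=snap('side');b=snap('top')
x=cv2.resize(a['img'][200:340,250:430],None,fx=2.2,fy=2.8,interpolation=cv2.INTER_CUBIC);y=cv2.resize(b['img'][190:310,230:400],None,fx=2.2,fy=392/120,interpolation=cv2.INTER_CUBIC)
cv2.imwrite('pics/sw.png',np.hstack([x,y])[:,:,::-1])
E
```

```text
15.75 [480.25202503  16.50424873 122.21374562] r 74.78470926245468 az 120.84906776196756 yaz 32.57491964889413 [  1.9  -0.2 -12.5] 26.61225869439026 [ 16.  29. -32. 117.  24.  40.   1.]
```

View pics/sw.png

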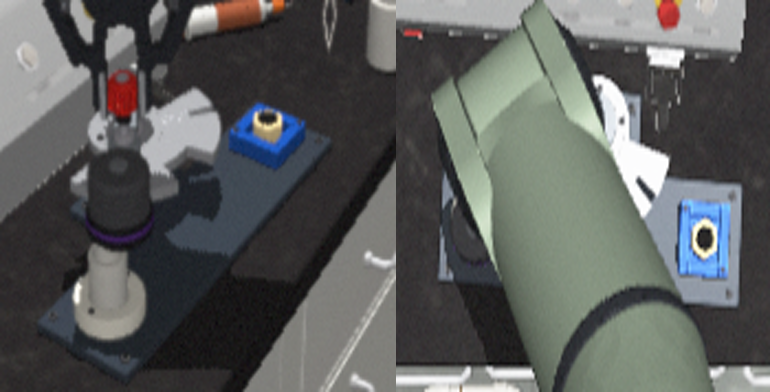

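The lamp is over the approach side, the knob is held up at (122,92), and the arm is about 11° short of the notch. The nut and coupler are in place. I'll lower the pin onto the plate and let go to a loose cage.

Call:
arm_command(rows=[[[0, 0, 0, 0, 0, 0.1, -0.7], [0, 0, 0, 0, 0, 0.1, -0.7], [0, 0, 0, 0, 0, 0.05, -0.7], [0, 0, 0, 0, 0, 0, -0.7], [0, 0, 0, 0, 0, 0, -0.7]]])

```text
clock: 16.27
tcp_pos: [480.4, 16.5, 119.7]
orientation: [[-0.538, 0.843, -0.001], [0.843, 0.538, -0.0], [0.0, -0.001, -1.0]]
wrist_force: [-2.3, -1.6, -7.4]
width: 26.2
gripper_force: 51.1
```

```bash
python3 az.py
```

```text
16.2667 [480.35276879  16.53981845 119.74594746] r 74.76366075316508 az 120.76880697797642 yaz 32.51764710904255 [-2.3 -1.6 -7.4] 26.165117852133967 [ 15.  29. -32. 117.  24.  40.   1.]
```

Call:
arm_command(rows=[[[0, 0, 0, 0, 0, 0, -0.15], [0, 0, 0, 0, 0, 0, -0.15], [0, 0, 0, 0, 0, 0, -0.15], [0, 0, 0, 0, 0, 0.25, -0.15], [0, 0, 0, 0, 0, 0.25, -0.15]]])

```text
clock: 16.68
tcp_pos: [481.0, 16.8, 114.8]
orientation: [[-0.538, 0.843, 0.001], [0.843, 0.538, 0.0], [-0.0, 0.001, -1.0]]
wrist_force: [0.7, -0.2, -0.0]
width: 36.2
gripper_force: 0.0
```

```bash
cat >> az.py <<'E'
S=snap('side')
def knobside(S,P):
    x,y=[int(v) for v in proj(S,P)];c=red(S,(x-25,y-30,x+25,y+30));m=cv2.boundingRect(c)
    return cv2.minAreaRect(c)[0],m
a=np.deg2rad(float(__import__('sys').argv[1]) if len(__import__('sys').argv)>1 else 120.5)
P=np.array([518.6+75*np.cos(a),-47.7+75*np.sin(a),130])
print('side red',knobside(S,P),'pred z130',proj(S,P),'z137',proj(S,P+[0,0,7]))
E
python3 az.py
```

```text
16.6833 [480.96021253  16.77816971 114.84654118] r 74.66048466633262 az 120.27468079651871 yaz 32.520510524275466 [ 0.7 -0.2 -0. ] 36.22422063593238 [ 15.  30. -31. 118.  24.  39.   0.]
side red ((305.239990234375, 234.67996215820312), (298, 227, 15, 16)) pred z130 (np.float64(305.3930686935595), np.float64(237.30274915900625)) z137 (np.float64(305.2838474935596), np.float64(234.21245168283224))
```

Call:
arm_command(rows=[[[0, 0, 1.53, -0.011, 0.2, 0, -0.15], [0, 0, 1.53, -0.011, 0.2, 0, -0.15], [0, 0, 1.53, -0.011, 0.2, 0, -0.15], [0, 0, 1.53, -0.011, 0.2, 0, -0.15], [0, 0, 1.53, -0.011, 0.2, 0, -0.15]]])

```text
clock: 17.15
tcp_pos: [488.8, 20.5, 114.6]
orientation: [[-0.417, 0.909, -0.002], [0.909, 0.417, -0.001], [-0.0, -0.003, -1.0]]
wrist_force: [-6.1, -3.6, 2.9]
width: 36.1
gripper_force: 3.8
```

```bash
python3 az.py 116
```

```text
17.15 [488.79234184  20.48048361 114.58436506] r 74.41152350783167 az 113.61434970993494 yaz 24.664969505659947 [-6.1 -3.6  2.9] 36.12357918838696 [ 13.  30. -29. 116.  23.  39.  -7.]
side red ((302.0, 234.0), (296, 227, 13, 15)) pred z130 (np.float64(302.40686074208526), np.float64(237.24497542180086)) z137 (np.float64(302.28775343788453), np.float64(234.15582286914747))
```

Call:
arm_command(rows=[[[0, 0, 0.77, -0.005, 0.1, 0, -0.15], [0, 0, 0.77, -0.005, 0.1, 0, -0.15], [0, 0, 0.77, -0.005, 0.1, 0, -0.15], [0, 0, 0.77, -0.005, 0.1, 0, -0.15], [0, 0, 0.77, -0.005, 0.1, 0, -0.15]]])

```text
clock: 17.62
tcp_pos: [493.4, 22.3, 114.5]
orientation: [[-0.356, 0.934, -0.002], [0.934, 0.356, -0.001], [-0.0, -0.002, -1.0]]
wrist_force: [-4.4, -2.9, -2.5]
width: 36.2
gripper_force: 2.7
```

```bash
python3 az.py 113
```

```text
17.6167 [493.43854661  22.34084856 114.48942351] r 74.4232437091152 az 109.76030290988864 yaz 20.870059906376724 [-4.4 -2.9 -2.5] 36.230301564003454 [ 12.  30. -28. 116.  22.  39. -10.]
side red ((299.0, 234.0), (293, 227, 13, 15)) pred z130 (np.float64(300.43430103957763), np.float64(237.14069525910702)) z137 (np.float64(300.308696064307), np.float64(234.05272800777655))
```

Call:
arm_command(rows=[[[0, 0, 0.38, -0.003, 0.05, 0, -0.15], [0, 0, 0.38, -0.003, 0.05, 0, -0.15], [0, 0, 0.38, -0.003, 0.05, 0, -0.15], [0, 0, 0.38, -0.003, 0.05, 0, -0.15], [0, 0, 0, 0, 0, 0, -0.15]]])

```text
clock: 18.08
tcp_pos: [496.1, 23.6, 114.7]
orientation: [[-0.333, 0.943, -0.0], [0.943, 0.333, 0.0], [0.0, -0.0, -1.0]]
wrist_force: [-3.1, -0.5, -0.6]
width: 36.5
gripper_force: 1.6
```

```bash
python3 az.py 110
```

```text
18.0833 [496.12157178  23.56657019 114.68436975] r 74.72753014474291 az 107.5059705628523 yaz 19.43685219552662 [-3.1 -0.5 -0.6] 36.469173002833955 [ 12.  30. -28. 115.  22.  39. -11.]
side red ((298.0, 237.0), (292, 230, 13, 15)) pred z130 (np.float64(298.48375917307044), np.float64(236.98425900985396)) z137 (np.float64(298.35175945497684), np.float64(233.89781022565646))
```

The knob dropped by 3 px, which matches 7 mm: the pin is in the notch. Now to back off gently and withdraw upward.

Call:
arm_command(rows=[[[0, 0, 0, 0, -0.2, 0, 0.1], [0, 0, 0, 0, -0.1, 0, 0.3], [0, 0, 0, 0, 0, 0, 0.4], [0, 0, 0, 0, 0, 0, 0.4], [0, 0, 0, 0, 0, 0, 0.4]]])

```text
clock: 18.55
tcp_pos: [493.6, 22.5, 114.9]
orientation: [[-0.334, 0.943, 0.0], [0.943, 0.334, 0.0], [0.0, 0.0, -1.0]]
wrist_force: [-0.4, -0.6, 0.4]
width: 59.8
gripper_force: 0.0
```

Call:
arm_command(rows=[[[0, 0, 0, 0, 0, -1, 0.4], [0, 0, 0, 0, 0, -2.5, 0.4], [0, 0, 0, 0, 0, -3.5, 0.4], [0, 0, 0, 0, 0, -3.5, 0.4], [0, 0, 0, 0, 0, -1, 0.4]]])

```text
clock: 18.97
tcp_pos: [494.9, 23.1, 234.9]
orientation: [[-0.334, 0.943, 0.005], [0.943, 0.334, 0.0], [-0.001, 0.005, -1.0]]
wrist_force: [1.6, -0.4, 0.1]
width: 59.6
gripper_force: 0.0
```

Call:
arm_command(rows=[[[0, 0, 0, 0, 0, 0, 0.4], [0, 0, 0, 0, 0, 0, 0.4], [0, 0, 0, 0, 0, 0, 0.4], [0, 0, 0, 0, 0, 0, 0.4], [0, 0, 0, 0, 0, 0, 0.4]]])

```text
clock: 19.38
tcp_pos: [493.0, 22.5, 228.9]
orientation: [[-0.334, 0.943, -0.002], [0.943, 0.334, 0.0], [0.001, -0.001, -1.0]]
wrist_force: [-0.6, -1.1, -0.1]
width: 59.8
gripper_force: 0.0
```

```bash
python3 az.py 110
python3 - <<'E'
from m import *
snap('wrist');w=snap('wrist');S=snap('side');a=np.deg2rad(110);P=np.array([518.6+75*np.cos(a),-47.7+75*np.sin(a),130])
def r(v):
    x,y=[int(q) for q in proj(v,P)];k=70 if v is w else 28
    return cv2.fitEllipse(red(v,(max(x-k,0),max(y-k,0),x+k,y+k)))[0]
X=tri(S,r(S),w,r(w));d=X[0]-[518.6,-47.7,0];print('knob',X,np.rad2deg(np.arctan2(d[1],d[0])))
for z in(50,60):print('coupler px',z,proj(S,(450.9,92.5,z)))
c=white(S,(275,262,325,330),140,60);print('nest+coupler bbox',cv2.boundingRect(c))
E
```

```text
19.3833 [492.97097129  22.51936676 228.93569179] r 74.75029485806196 az 110.05133319851505 yaz 19.513872334888784 [-0.6 -1.1 -0.1] 59.808154050676954 [ 16.  21. -33. 110.  14.  53.  -3.]
side red ((298.5, 237.0), (292, 230, 14, 15)) pred z130 (np.float64(298.48375917307044), np.float64(236.98425900985396)) z137 (np.float64(298.35175945497684), np.float64(233.89781022565646))
knob (array([492.66529672,  23.19311686, 130.34700501]), np.float64(0.5995944156742616)) 110.093946097657
coupler px 50 (np.float64(297.83956361024127), np.float64(294.5696196249355))
coupler px 60 (np.float64(297.6409235276691), np.float64(290.31636225487324))
nest+coupler bbox (286, 309, 28, 12)
```

The knob measures at z 130.3, fully down, at azimuth 110°. The arm has swung about 1.15 rad and the robot is clear, so I'm handing in.

```bash
python3 -c "
from rig import bot
print(bot.finish_job())"
```

```text
the job is handed in; nothing more can be done
None
```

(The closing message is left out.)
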